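# Hang the check weight on the bench spring balance and tug-test it

### The job

Pick up the check weight by its red tab and hang it by its window on the hook of the spring balance. While still holding it, tug it gently downward with about 8 newtons beyond its own weight for about a second to confirm that the hook holds it, then ease off the pull before letting go and leave it hanging still. Never load the hook hard (17 newtons in all is too much), and leave the reel, the pot and the screwdriver where they are.

Things in the scene. Friction and masses are not known exactly. Their poses are not given: they have to be found in the camera images.
- check_weight: Check weight standing upright, 0.42 kg (times 0.8 to 1.2). Origin: centre of its underside, z up. Brass foot 48 mm wide, z 0 to 32 mm; steel yoke 12 mm thick along x, 46 mm wide along y, z 32 to 94, with a window right through it along x: 30 mm wide (y), z 32 to 82, under a 12 mm top bar; above it the red tab. The same after a half turn about z.
- weight_tab (a point): Centre of the weight's red grip tab, 113 mm above the weight's origin. The tab spans z 94 to 133 mm, is 24 mm wide along the weight's y and 14 mm thick along its x; take it from above.
- eye_top (a point): Middle of the underside of the window's top bar, 82 mm above the weight's origin: the place that rests on the hook.
- balance: Spring balance fixed to the bench. Origin: on the bench under its housing, z up. Blue base plate 130 x 110 x 12 mm, white housing 50 x 75 mm, up to 255 mm high, its front at x = -25 mm. From it a hook of 8 mm round steel bar sticks out along -x: seat (level, 22 mm long) about x = -110, upturned tip ending at x = -134. To hang, bring its window over the tip along +x and lower it.
- hook_top (a point): Fixed point 180 mm above the bench, 110 mm out along the balance's -x axis, with the balance's axes. The top of the hook's seat is straight below it, 0 to 16 mm lower, as its height setting was last left (not reported, does not change): find it by feel or sight. Pulled down, the hook gives about 4 N per mm from there, springs back when unloaded, and has a hard stop after 14 mm.
- hook_tip (a point): Fixed point 24 mm farther out along the balance's -x than hook_top and 12 mm above it: where the end of the hook's tip is when the hook is set highest. Tip end is always 12 mm, and the arm by the housing 10 mm, above the seat's top; the bar's underside is 8 mm below the seat's top. So the window's top bar clears the tip at any setting when eye_top is 15 to 20 mm above hook_top.
- reel: Bystander: small reel with blue flanges, 64 mm diameter, 40 mm high. Origin: centre of the underside.
- pot: Bystander: yellow plastic pot, 60 mm diameter, 60 mm high, open at the top. Origin: centre of the underside.
- screwdriver: Bystander: screwdriver lying on the bench, red handle, about 200 mm long. Origin: underside, near its middle.
There are look-alikes about, which are no part of the job. Several things look just like the check_weight: the one meant starts farthest to the robot's right. Leave any turquoise look-alike of the balance alone.

How it is judged:
By the outcome, as a careful person would: the job done as asked, in the order asked, and still so for the second after the job is handed in, with the robot touching nothing.
It also fails if it takes over 51 s, if anything falls off the work surface, if the arm or the gripper's body presses on something with over 40 N, if the wrist force passes 120 N, or if a joint passes its speed limit or range.

### The arm

A 7-joint arm with a two-finger parallel gripper is mounted at the origin on the work surface. World frame = base frame: x ahead of the robot, y to its left, z up, the work surface at z = 0. Lengths are in m, angles in rad, forces in N, time in s.
With the tool pointing down it reaches from about 0.425 to 1.025 m from the base axis. Payload 3.6 kg.
Tool frame: the origin (TCP) lies at the very end of the fingers, on their centre line; the grasp point (between the pads) lies 19 mm behind it; z points along the fingers, x is the direction in which the jaws open and shut, and the axes are right-handed (so a half turn about z gives the same grasp; the last joint's range is limited). The gripper opens to 85 mm and grips with 20 to 120 N. Pads are 22 mm wide; open, the fingers measure 114 mm over their backs; the gripper's body (76 mm by 85 mm) begins 54 mm behind the grasp point. The pads swing forward as they close: fully open they stand 13 mm farther back than shut.
Start: joints at [1.01, 0.591, 0.048, 1.609, -0.033, 0.943, -0.034], TCP at [0.326, -0.647, 0.231] pointing down, gripper open.
Joint ranges: [-2.69, 2.69], [-0.47, 2.24], [-1.27, 1.36], [0.19, 2.51], [-1.53, 4.68], [0.08, 2.07], [-3.09, 3.09]. Speed limits (rad/s): [2.57, 2.57, 3.14, 3.14, 3.14, 3.14, 3.14].

### API

Orientations are given as a unit quaternion [w, x, y, z].
In Python, from workcell import bot gives the robot as it stands. The module is installed in compiled form; this text tells all that it offers.
- The arm moves only by the tool drive_tool, never from a script. Its argument "series" is a list of rows, each a list of 7 numbers: the finger opening in mm, from 0 to 85.4, then the shift along the world's x, y, z in units of 40 mm (1.0 is 40 mm), then the turn, a rotation vector about the world's x, y, z in units of 10 degrees (1.0 is 10 degrees). A call has 1 to 20 rows; each row is the pose to reach, as a shift and turn from the pose commanded when the call began; what a row does not reach only later rows make up. A row lasts 1/8 s, in which the tool goes at most 62.5 mm and 10.7 degrees, less where a joint would pass 70% of its speed; a pose out of reach is approached as far as the arm can. A call with a gripper value outside its range is refused whole. The fingers move at their own pace and stop on an object; "squeeze" is the grip in N (left out, the last holds). Time passes only in rows, so rows that repeat a pose let the fingers close. It gives the time, the measured TCP pose, the force and the opening at its end, in the units of the state.
- bot.observe(): the state, without advancing time (a new reading comes with each control period).
- bot.camera(name): name is "scene" or "top"; returns the picture (420x560x3 uint8, red, green, blue); there is no depth.
- bot.calibration(name): a dict with "vertical_fov" (degrees; the focal length in pixels is half the picture's height over the tangent of half this angle, whatever the lens; pixels are square), "cx", "cy" (the principal point, pixels), "k1" (the pictures are not rectified: a ray, as slopes to the right and down, at radius r is drawn at 1 + k1 r^2 times it, then the intrinsics apply), "rvec" (rotation vector, rad) and "tvec" (3), from world to camera coordinates, as OpenCV has them. Camera axes: x right, y down, z forward; pixel columns grow to the right and rows downward; lengths in m; the calibration is good to about 2 mm. A picture is of the moment at which its call begins. calibration takes no time and is no camera call.
- bot.finish_job(): hands the job in, once; it reports no verdict.
The state is a dict: "clock": time; "joint_pos": joint angles; "qd": joint speeds; "joint_torque": joint torques, N m; "position": TCP position; "ee_rot": TCP orientation; "wrist_force": force on the tool from outside, world axes, zero at the start; "torque": the same for the moment, N m; "gripper_width": finger opening in m.
Only numpy, scipy, OpenCV 4.12 (cv2) and the standard library are available. Lean on these libraries where they do the work, as an engineer would, in place of code of your own. Each camera call takes 0.05 s, during which the arm holds its last target. There are 200 camera calls.

## Working session

There is one attempt and no reset: what is moved stays moved. The work goes in short steps, Python scripts to look and compute and a tool call to move; the robot and the scene stay as the last step left them, time stands still between calls to the robot, and variables do not carry over. Pictures are saved under pics/ and viewed, about 8 in all and at most 12, crops included, and the job is handed in when it is done.

Besides the shell and the picture viewer there is one more tool, called after ">>>" as a command line: name --pt "numbers of a row" for each row, then --argument value for the rest. drive_tool: Moves the arm, as the interface text tells. Its arguments: {"type":"object","properties":{"series":{"type":"array"},"squeeze":{"type":"number"}},"required":["series"]}

```bash
mkdir -p pics
cat > h.py <<'E'
import numpy as np, cv2
from workcell import bot
def cal(n):
    c=bot.calibration(n); f=210/np.tan(np.radians(c["vertical_fov"])/2)
    return c,f,cv2.Rodrigues(np.array(c["rvec"],float))[0],np.array(c["tvec"],float)
def ray(n,u,v):
    c,f,R,t=cal(n); d=np.array([(u-c["cx"])/f,(v-c["cy"])/f]); s=d.copy()
    for _ in range(30): s=d/(1+c["k1"]*(s@s))
    return -R.T@t, R.T@np.array([s[0],s[1],1])
def onz(n,u,v,z):
    o,d=ray(n,u,v); return o+d*(z-o[2])/d[2]
def proj(n,p):
    c,f,R,t=cal(n); q=R@np.array(p,float)+t; s=q[:2]/q[2]; s=s*(1+c["k1"]*(s@s)); return s*f+[c["cx"],c["cy"]]
def tri(a,b):
    (o1,d1),(o2,d2)=ray(*a),ray(*b)
    k=np.linalg.lstsq(np.c_[d1,-d2],o2-o1,rcond=None)[0]; p,q=o1+d1*k[0],o2+d2*k[1]
    return (p+q)/2,np.linalg.norm(p-q)
def snap(n,f):
    im=bot.camera(n)[:,:,::-1].copy(); cv2.imwrite(f,im); return im
E
python3 - <<'E'
from h import *
np.set_printoptions(precision=4,suppress=True)
a=snap("scene","pics/scene0.png");b=snap("top","pics/top0.png")
for n in("scene","top"):
    c,f,R,t=cal(n);print(n,-R.T@t,R[2],f,c["k1"])
print(bot.observe())
E
```

```text
scene [1.0989 0.2423 0.7568] [-0.6345 -0.239  -0.7351] 424.52571983010876 0.03161849748276789
top [0.406  0.0465 1.3899] [ 0.1013 -0.0107 -0.9948] 497.91694659150954 -0.05211552365263361
{'clock': 0.1, 'joint_pos': array([ 1.0105,  0.5921,  0.0483,  1.6097, -0.0333,  0.9427, -0.0337]), 'qd': array([-0.0003,  0.    , -0.0018, -0.0026,  0.0001, -0.0008,  0.0024]), 'joint_torque': array([  0.0042, -54.9994,   1.5532, -19.8824,   0.0097,   0.0038,
         0.    ]), 'position': array([ 0.326 , -0.6467,  0.2302]), 'ee_rot': array([-0.0005,  0.8515, -0.5243, -0.0009]), 'wrist_force': array([ 0.509 , -0.2745,  0.6458]), 'torque': array([ 0.0126, -0.0084,  0.0106]), 'gripper_width': 0.08554151756454527}
```

View pics/scene0.png

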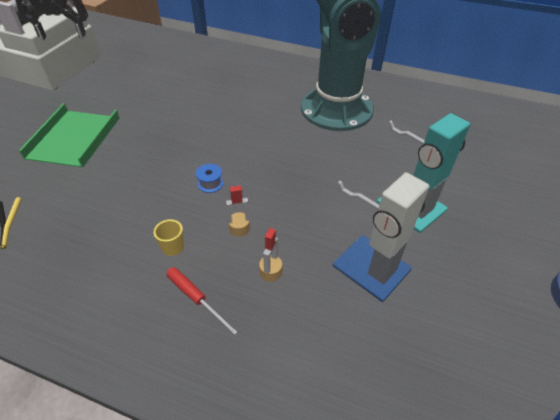

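View pics/top0.png

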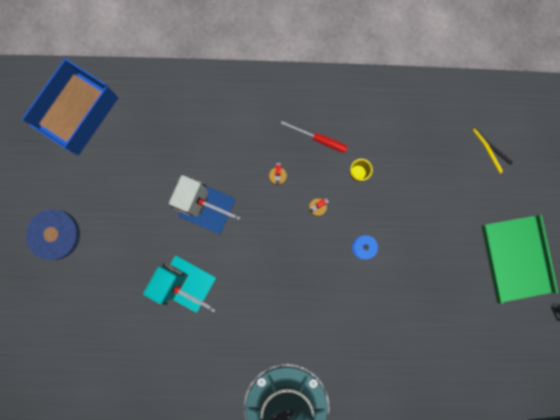

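Candidates for the weight: A at top (318,207) / scene (238,215), and B at top (278,175) / scene (270,258). A is farther to the robot's right (smaller y), so I choose A. The balance is the white-and-blue one (top (205,205), scene (380,240)). The turquoise one is the decoy.

Run:
```python
from h import *
np.set_printoptions(precision=4,suppress=True)
a=cv2.imread("pics/scene0.png");b=cv2.imread("pics/top0.png")
z=lambda im,x,y,w,h:cv2.resize(im[y:y+h,x:x+w],(390,290),interpolation=cv2.INTER_CUBIC)
cv2.imwrite("pics/crop.png",np.vstack([np.hstack([z(a,205,175,80,60),z(b,290,180,56,42)]),np.hstack([z(a,325,165,120,90),z(b,160,160,93,70)])]))
def blobs(im,n,lo,hi,amin=15):
    h=cv2.cvtColor(im,cv2.COLOR_BGR2HSV); m=cv2.inRange(h,lo,hi)
    if lo[0]==0 and lo[1]>150: m|=cv2.inRange(h,(170,)+lo[1:],(180,255,255))
    for c in cv2.findContours(m,0,1)[0]:
        if cv2.contourArea(c)>amin:
            M=cv2.moments(c);r=cv2.minAreaRect(c);print(n,np.round([M["m10"]/M["m00"],M["m01"]/M["m00"]],1),cv2.contourArea(c),np.round(r[1],1),round(r[2]),np.round(cv2.boxPoints(r)).astype(int).tolist())
for n,im in(("scene",a),("top",b)):
    print("red");blobs(im,n,(0,160,90),(6,255,255))
    print("brass");blobs(im,n,(10,90,90),(22,220,255))
    print("bluebase");blobs(im,n,(105,140,60),(116,255,255),200)
    print("white");blobs(im,n,(0,0,165),(180,50,255),100)
```

```text
red
scene [184.5 284.4] 433.0 [43.1 11.3] 45 [[166, 274], [174, 266], [204, 296], [196, 304]]
scene [269.9 234.6] 54.5 [ 7.  17.1] 18 [[263, 244], [268, 228], [275, 230], [269, 247]]
scene [235.6 188.8] 26.0 [4.7 9.2] 82 [[231, 187], [240, 186], [241, 191], [231, 192]]
brass
scene [271.7 269.7] 304.5 [22. 22.] 90 [[259, 258], [281, 258], [281, 280], [259, 280]]
scene [177.3 246.2] 109.5 [11.8 27.6] 36 [[164, 253], [180, 231], [190, 238], [174, 260]]
scene [238.8 224.5] 325.0 [22. 19.] 90 [[229, 213], [248, 213], [248, 235], [229, 235]]
scene [92.6  3.6] 146.5 [10. 27.] 90 [[81, 0], [108, 0], [108, 10], [81, 10]]
bluebase
scene [369.4 281.7] 347.5 [52.7 22.9] 43 [[340, 267], [356, 250], [394, 286], [379, 303]]
scene [208.3 172.7] 317.5 [17. 24.] 90 [[196, 164], [220, 164], [220, 181], [196, 181]]
scene [475.3  38.6] 13664.0 [ 93. 191.] 90 [[368, 0], [559, 0], [559, 93], [368, 93]]
scene [268.3  18.3] 4016.0 [ 47. 118.] 90 [[203, 0], [321, 0], [321, 47], [203, 47]]
scene [178.3   8.8] 596.0 [21. 44.] 90 [[158, 0], [202, 0], [202, 21], [158, 21]]
white
scene [ 66.7 409.4] 1576.0 [ 29. 1
[... 984 characters left out ...]
]]
top [272.3 175.6] 70.5 [16.  6.] 90 [[269, 168], [275, 168], [275, 184], [269, 184]]
top [ 69.5 107.4] 1698.5 [30.9 58.4] 35 [[40, 123], [73, 75], [99, 92], [65, 140]]
bluebase
top [364.6 246.9] 451.0 [23. 25.] 90 [[352, 235], [377, 235], [377, 258], [352, 258]]
top [208.4 219.6] 524.5 [45. 19.] 23 [[178, 216], [186, 198], [227, 216], [220, 234]]
top [219.9 199.2] 332.0 [31.  13.7] 24 [[201, 199], [206, 186], [235, 198], [229, 211]]
top [ 70.2 106.5] 4903.0 [67.  77.3] 35 [[21, 119], [65, 56], [120, 94], [76, 157]]
white
top [184.3 193. ] 590.0 [20.3 31.4] 24 [[169, 203], [181, 174], [200, 183], [187, 211]]
top [438.3  18.9] 103.0 [19.8 16.2] 7 [[426, 26], [428, 10], [448, 12], [446, 28]]
```

View pics/crop.png

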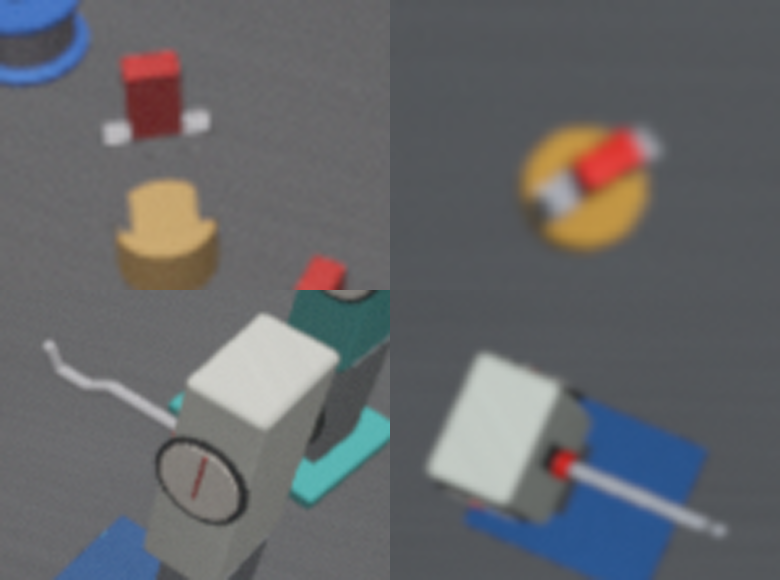

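The crop shows A upright: its tab top is near scene (236,189) and top (320,203), with its broad side facing the scene camera. The hook tip is near scene (339.8,182.1) and top (238.2,217.9).

Run:
```python
from h import *
np.set_printoptions(precision=4,suppress=True)
S=lambda x,y,ox,oy,w,h,X,Y:(ox+(x-X)*w/390,oy+(y-Y)*h/290)
A=lambda x,y:S(x,y,205,175,80,60,0,0); B=lambda x,y:S(x,y,290,180,56,42,390,0)
C=lambda x,y:S(x,y,325,165,120,90,0,290); D=lambda x,y:S(x,y,160,160,93,70,390,290)
W=lambda n,p,z:onz(n,*p,z)
t=np.array([W("scene",A(*p),.133) for p in((122,62),(176,52),(182,72),(126,82))]);print("tabtop scene",t[:,:2].tolist(),t.mean(0))
d=t[1]-t[0]+t[2]-t[3];print("yaw scene",np.degrees(np.arctan2(d[1],d[0])))
print("tab top",W("top",B(612,158),.133),"foot top",W("top",B(585,187),.032), "foot scene topface", W("scene",A(167,222),.032))
p,q=W("top",B(552,203),.094),W("top",B(648,143),.094);print("bar",p,q,np.degrees(np.arctan2(*(q-p)[1::-1])))
c=np.array([W("top",D(*p),.255) for p in((485,352),(558,382),(508,503),(428,470))]);h=c.mean(0)
print("housing top",h);d=c[1]-c[0]+c[2]-c[3];print("yaw +-",np.degrees(np.arctan2(d[1],d[0])),np.linalg.norm(d)/2)
cs=np.array([W("scene",C(*p),.255) for p in((190,380),(265,314),(340,356),(265,428))]);print("housing scene",cs.mean(0),cs[:,:2].tolist())
hs=[W("top",D(*p),.18) for p in((600,482),(700,523))];d=hs[1]-hs[0];print("hook dir",np.degrees(np.arctan2(d[1],d[0])))
print("tip",tri(("scene",*C(48,345)),("top",*D(718,530))))
print("elbow",tri(("scene",*C(60,368)),("top",*D(706,524))))
print("baseplate far corners",W("top",D(708,452),.012),W("top",D(650,590),.012))
print("A,B,others", [onz("top",u,v,.06) for u,v in((278,175),(360,170),(365,247),(330,142))])
```

```text
tabtop scene [[0.5531123078874907, -0.07970162804824299], [0.538856102698556, -0.061092613317110744], [0.5489209302191408, -0.053544548205143816], [0.563312739469774, -0.07280188391750181]] [ 0.5511 -0.0668  0.133 ]
yaw scene 127.10954584322276
tab top [ 0.5465 -0.0731  0.133 ] foot top [ 0.5458 -0.0723  0.032 ] foot scene topface [ 0.5516 -0.066   0.032 ]
bar [ 0.533  -0.0546  0.094 ] [ 0.557  -0.0903  0.094 ] -56.07938372232534
housing top [0.5461 0.2533 0.255 ]
yaw +- -110.85424587775412 0.04577829621530324
housing scene [0.551 0.258 0.255] [[0.5741650002000899, 0.22390693005582468], [0.5094447439869619, 0.25027538130017185], [0.5271865974663756, 0.2922512585489989], [0.5933708095024189, 0.2655165012490936]]
hook dir -110.78396681069333
tip (array([0.498 , 0.1349, 0.1793]), np.float64(0.0009140249547503025))
elbow (array([0.5021, 0.144 , 0.1669]), np.float64(0.0030065090144476402))
baseplate far corners [0.5632 0.1553 0.012 ] [0.4694 0.19   0.012 ]
A,B,others [array([0.6268, 0.0402, 0.06  ]), array([ 0.6476, -0.182 ,  0.06  ]), array([ 0.4395, -0.1981,  0.06  ]), array([ 0.7224, -0.0989,  0.06  ])]
```

>>> drive_tool --pt "85 5.575 14.44 0 0 0 0.87" --pt "85 5.575 14.44 0 0 0 0.87" --pt "85 5.575 14.44 0 0 0 0.87" --pt "85 5.575 14.44 0 0 0 0.87" --pt "85 5.575 14.44 0 0 0 0.87" --pt "85 5.575 14.44 0 0 0 0.87" --pt "85 5.575 14.44 0 0 0 0.87" --pt "85 5.575 14.44 0 0 0 0.87" --pt "85 5.575 14.44 0 0 0 0.87" --pt "85 5.575 14.44 0 0 0 0.87" --pt "85 5.575 14.44 0 0 0 0.87" --pt "85 5.575 14.44 0 0 0 0.87" --pt "85 5.575 14.44 -1.5 0 0 0.87" --pt "85 5.575 14.44 -1.5 0 0 0.87" --pt "85 5.575 14.44 -1.5 0 0 0.87" --squeeze 60

```text
clock: 1.98
position: [0.5494, -0.0713, 0.1722]
ee_rot: [0.0, 0.888, -0.459, 0.0]
wrist_force: [0.6, -0.4, -0.0]
gripper_width: 0.0852
```

Run:
```python
from h import *
np.set_printoptions(precision=4,suppress=True)
a=snap("scene","pics/s1.png");s=bot.observe();p=s["position"];print(s["clock"],p,s["ee_rot"],s["joint_pos"],s["wrist_force"])
b=snap("top","pics/t1.png");print(proj("scene",p),proj("top",p))
z=lambda im,c,w,h:cv2.resize(im[int(c[1]-h/2):int(c[1]+h/2),int(c[0]-w/2):int(c[0]+w/2)],(400,400),interpolation=cv2.INTER_CUBIC)
c=proj("scene",p);cv2.circle(a,tuple(np.round(c).astype(int)),1,(0,255,0),-1)
cv2.imwrite("pics/c1.png",np.hstack([z(a,(238,190),100,100),z(b,(320,205),100,100)]))
```

```text
2.025 [ 0.5502 -0.071   0.1729] [-0.0003  0.8884 -0.4591  0.0012] [ 0.1047  0.4573 -0.0778  2.0431  0.0582  0.6409 -0.9657] [ 0.7234 -0.4692  0.0189]
[233.0616 173.9177] [322.6178 199.6113]
```

View pics/c1.png

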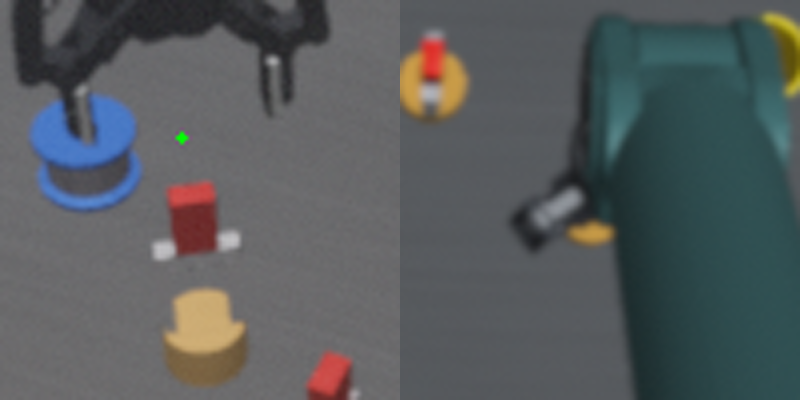

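The two fingertips straddle the tab in the scene crop, at (85,145) and (272,115). Their line is parallel to the yoke bar, so the yaw fits. I'll descend and grip.

>>> drive_tool --pt "85 0 0 -0.9 0 0 0" --pt "85 0 0 -1.75 0 0 0" --pt "85 0 0 -1.75 0 0 0" --pt "85 0 0 -1.75 0 0 0" --pt "15 0 0 -1.75 0 0 0" --pt "15 0 0 -1.75 0 0 0" --pt "15 0 0 -1.75 0 0 0" --pt "15 0 0 -1.75 0 0 0" --pt "15 0 0 -1.75 0 0 0" --pt "15 0 0 -1.75 0 0 0" --pt "15 0 0 -1.75 0 0 0" --pt "15 0 0 -1.75 0 0 0" --squeeze 60

```text
clock: 3.58
position: [0.5494, -0.0697, 0.1019]
ee_rot: [-0.0, 0.889, -0.458, 0.0]
wrist_force: [-1.4, 1.1, 5.5]
gripper_width: 0.0231
```

>>> drive_tool --pt "15 0 0 0.4 0 0 0" --pt "15 0 0 1.4 0 0 0" --pt "15 0 0 2.5 0 0 0" --pt "15 -0.2 0.5 2.89 0 0 0.5" --pt "15 -0.5 1.3 2.89 0 0 1.2" --pt "15 -0.9 2.2 2.89 0 0 2.0" --pt "15 -1.3 3.1 2.89 0 0 2.8" --pt "15 -1.55 3.7 2.89 0 0 3.3" --pt "15 -1.63 3.99 2.89 0 0 3.4" --pt "15 -1.63 3.99 2.89 0 0 3.4" --pt "15 -1.63 3.99 2.89 0 0 3.4" --pt "15 -1.63 3.99 2.89 0 0 3.4"

```text
clock: 5.08
position: [0.4846, 0.0884, 0.2168]
ee_rot: [0.0, 0.984, -0.18, 0.0]
wrist_force: [-0.4, 0.2, -3.9]
gripper_width: 0.0229
```

Run:
```python
from h import *
np.set_printoptions(precision=4,suppress=True)
a=snap("scene","pics/s2.png");b=snap("top","pics/t2.png")
s=bot.observe();p=s["position"];print(s["clock"],p,s["ee_rot"],s["joint_pos"],s["wrist_force"],s["torque"],s["gripper_width"])
print(proj("scene",p),proj("top",p))
z=lambda im,x,y,w,h:cv2.resize(im[y:y+h,x:x+w],(400,400),interpolation=cv2.INTER_CUBIC)
cv2.imwrite("pics/c2.png",np.hstack([z(a,280,140,100,100),z(b,180,160,100,100)]))
```

```text
5.175 [0.4844 0.0888 0.2168] [ 0.0002  0.9838 -0.1793  0.    ] [-0.0548  0.3331 -0.2739  2.128   0.1388  0.6969 -0.7816] [-0.5757  0.0808 -4.5556] [ 0.038   0.0579 -0.0474] 0.0227942221279404
[320.8095 157.28  ] [256.2349 223.0784]
```

View pics/c2.png

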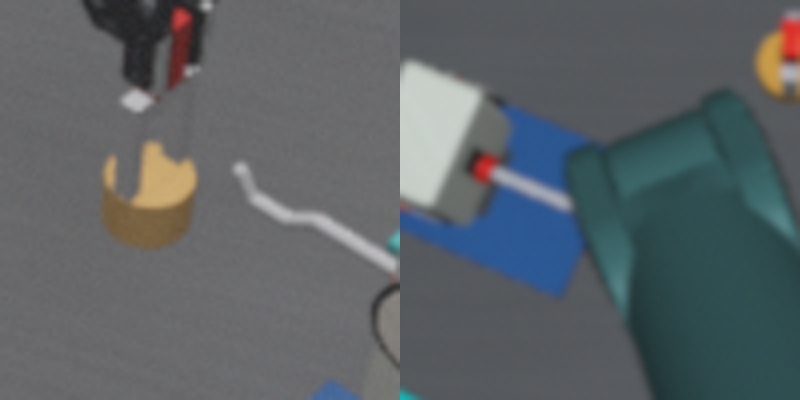

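Run:
```python
from h import *
np.set_printoptions(precision=4,suppress=True)
ex=np.array([np.cos(np.radians(69.4)),np.sin(np.radians(69.4))]);ey=np.array([-ex[1],ex[0]])
p=np.array([.4844,.0888])
im=cv2.imread("pics/s2.png");h=cv2.cvtColor(im,cv2.COLOR_BGR2HSV);m=cv2.inRange(h,(10,90,60),(24,255,255));m[:, :300]=0;m[:,335:]=0
ys,xs=np.nonzero(m);print("foot bbox",xs.min(),xs.max(),ys.min(),ys.max())
foot=(xs.min()+xs.max())/2
f=onz("scene",foot,140+178/4,.1468)[:2];print("foot scene",f,"rel tool (x,y)",(f-p)@ex,(f-p)@ey)
for z in(.170,.179,.192):
    for nm,n,u,v in(("tip",'top',238.2-.4,217.9-.4),("tip","scene",280+240/4,140+167/4),):
        q=onz(n,u,v,z)[:2];print(nm,n,z,q,(q-p)@ex,(q-p)@ey)
q=onz("top",160+(600-390)*93/390,160+(482-290)*70/290,.175)[:2];print("arm",q,(q-p)@ex,(q-p)@ey)
q=onz("top",160+(706-390)*93/390,160+(524-290)*70/290,.167)[:2];print("seat end",q,(q-p)@ex,(q-p)@ey)
for q in((.5461,.2533),(.551,.258)): q=np.array(q);print("housing",(q-p)@ex,(q-p)@ey)
```

```text
foot bbox 306 328 176 201
foot scene [0.4888 0.088 ] rel tool (x,y) 0.0008349112804512754 -0.004404007026884911
tip top 0.17 [0.4999 0.1362] 0.04984552924254937 0.002200598320412216
tip scene 0.17 [0.4872 0.1338] 0.04314533119582207 0.013220126621908669
tip top 0.179 [0.4992 0.1356] 0.048982413587190084 0.002616350385114826
tip scene 0.179 [0.4966 0.1355] 0.048003077818955714 0.0050240965771558175
tip top 0.192 [0.4982 0.1346] 0.047735690973893435 0.0032168811452407543
tip scene 0.192 [0.5101 0.1379] 0.055019822941259865 -0.006814613487487257
arm [0.5248 0.2048] 0.12280048035648007 0.0029853601567209113
seat end [0.5024 0.1426] 0.056672884598271064 0.0020350712160614884
housing 0.17569042333563126 0.0001230778074787648
housing 0.18181392723078743 -0.0028099581701401246
```

>>> drive_tool --pt "15 0.05 0.15 0 0 0 0" --pt "15 0.15 0.42 0 0 0 0" --pt "15 0.27 0.75 0 0 0 0" --pt "15 0.39 1.1 0 0 0 0" --pt "15 0.5 1.4 0 0 0 0" --pt "15 0.57 1.6 0 0 0 0" --pt "15 0.59 1.65 0 0 0 0" --pt "15 0.59 1.65 0 0 0 0" --pt "15 0.59 1.65 0 0 0 0"

```text
clock: 6.3
position: [0.5074, 0.155, 0.2168]
ee_rot: [0.0, 0.984, -0.179, -0.0]
wrist_force: [-0.6, 0.2, -4.7]
gripper_width: 0.0231
```

Run:
```python
from h import *
np.set_printoptions(precision=4,suppress=True)
a=snap("scene","pics/s3.png");s=bot.observe();print(s["clock"],s["position"],s["wrist_force"],s["torque"])
b=snap("top","pics/t3.png")
z=lambda im,x,y,w,h:cv2.resize(im[y:y+h,x:x+w],(400,400),interpolation=cv2.INTER_CUBIC)
cv2.imwrite("pics/c3.png",np.hstack([z(a,310,130,90,90),z(b,180,160,100,100)]))
```

```text
6.35 [0.5075 0.155  0.2169] [-0.5802 -0.2652 -5.4453] [0.0644 0.0196 0.0174]
```

View pics/c3.png

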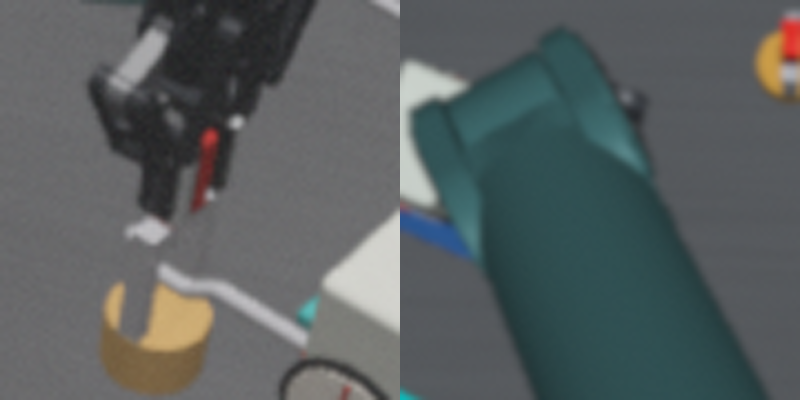

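The hook arm runs into the window between the two posts at crop (160–215, 270–290), and no contact force shows. I'll lower it and feel for the seat.

>>> drive_tool --pt "15 0 0 -0.1 0 0 0" --pt "15 0 0 -0.25 0 0 0" --pt "15 0 0 -0.4 0 0 0" --pt "15 0 0 -0.5 0 0 0" --pt "15 0 0 -0.5 0 0 0" --pt "15 0 0 -0.5 0 0 0"

```text
clock: 7.15
position: [0.5078, 0.1559, 0.197]
ee_rot: [-0.0, 0.984, -0.178, 0.0]
wrist_force: [-0.2, -0.2, -4.8]
gripper_width: 0.023
```

```bash
cat > r.py <<'E'
from h import *
np.set_printoptions(precision=4,suppress=True)
F=[]
for _ in range(4):
    bot.camera("scene");s=bot.observe();F.append(s["wrist_force"])
print(s["clock"],s["position"],np.mean(F,0),s["torque"])
E
python3 r.py
```

```text
7.35 [0.5078 0.1558 0.1971] [-0.1557  0.2527 -4.7931] [ 0.0079 -0.0246 -0.0076]
```

>>> drive_tool --pt "15 0 0 -0.05 0 0 0" --pt "15 0 0 -0.1 0 0 0" --pt "15 0 0 -0.15 0 0 0" --pt "15 0 0 -0.15 0 0 0"

```text
clock: 7.85
position: [0.5077, 0.1557, 0.1911]
ee_rot: [0.0, 0.984, -0.178, 0.0]
wrist_force: [-0.4, -0.7, -2.2]
gripper_width: 0.0231
```

```bash
python3 r.py
```

```text
8.05 [0.5077 0.1558 0.1911] [-0.9019 -0.6325 -1.5588] [-0.1447  0.183   0.0102]
```

Run:
```python
from h import *
np.set_printoptions(precision=4,suppress=True)
ex=np.array([np.cos(np.radians(69.4)),np.sin(np.radians(69.4))]);ey=np.array([-ex[1],ex[0]]);p=np.array([.5077,.1558])
for x,y in((48,345),(60,368),(85,385),(115,385),(175,425)):
  for z in (.163,.167,.171):
    q=onz("scene",325+x*120/390,165+(y-290)*90/290,z)[:2];print(x,z,(q-p)@ex,(q-p)@ey)
a=snap("scene","pics/s4.png")
z=lambda im,x,y,w,h:cv2.resize(im[y:y+h,x:x+w],(400,400),interpolation=cv2.INTER_CUBIC)
cv2.imwrite("pics/c4.png",np.hstack([z(cv2.imread("pics/scene0.png"),325,165,60,60),z(a,325,165,60,60)]))
```

```text
48 0.163 -0.03133183016712591 0.016773231856163244
48 0.167 -0.02917427980697614 0.013137681084249009
48 0.171 -0.02701672944682633 0.009502130312334666
60 0.163 -0.013731575505248192 0.0054369628358827676
60 0.167 -0.011692580292900398 0.0018777730641382521
60 0.171 -0.009653585080552604 -0.0016814167076062625
85 0.163 0.006050228516253932 0.00390408224901297
85 0.167 0.007955973685087379 0.00035521794630450336
85 0.171 0.009861718853920827 -0.0031936463564039637
115 0.163 0.01931560207511563 0.016212306629668157
115 0.167 0.021131991813977614 0.012580534244738043
115 0.171 0.022948381552839594 0.00894876185980793
175 0.163 0.06423847176105213 0.01286217115275638
175 0.167 0.06575226147749277 0.009252965248496765
175 0.171 0.06726605119393342 0.005643759344237148
```

View pics/c4.png

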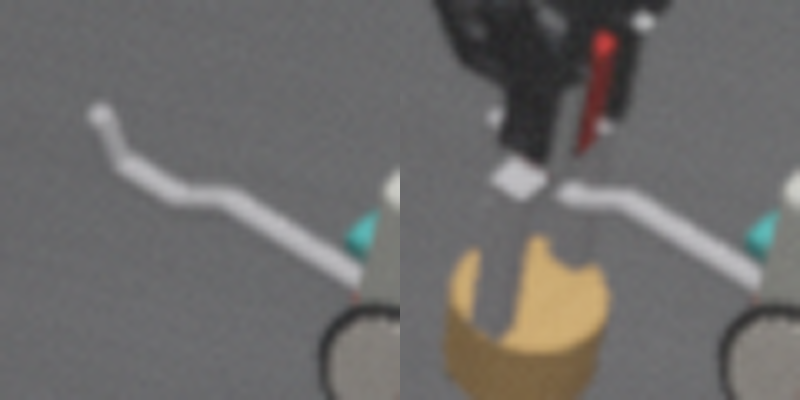

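In the crop the seat is the level segment (122,162)–(180,195), and the rise towards the arm starts right after it. The bar is about 3–4 mm too far in and touches that rise, which explains the outward side force. I'll lift a little, back off 4 mm, and lower again.

>>> drive_tool --pt "15 0 0 0.05 0 0 0" --pt "15 0 0 0.1 0 0 0" --pt "15 -0.035 -0.09 0.1 0 0 0" --pt "15 -0.035 -0.09 0.1 0 0 0" --pt "15 -0.035 -0.09 0.05 0 0 0" --pt "15 -0.035 -0.09 0 0 0 0" --pt "15 -0.035 -0.09 0 0 0 0" --pt "15 -0.035 -0.09 0 0 0 0"

```text
clock: 9.1
position: [0.5065, 0.1524, 0.1912]
ee_rot: [-0.0, 0.984, -0.178, 0.0]
wrist_force: [-0.7, 0.6, -2.4]
gripper_width: 0.0234
```

```bash
python3 r.py
```

```text
9.3 [0.5065 0.1524 0.1911] [-0.4836  0.4384 -1.6316] [ 0.06    0.043  -0.0196]
```

>>> drive_tool --pt "15 0 0 -0.02 0 0 0" --pt "15 0 0 -0.035 0 0 0" --pt "15 0 0 -0.045 0 0 0" --pt "15 0 0 -0.045 0 0 0"

```text
clock: 9.8
position: [0.5066, 0.1524, 0.1894]
ee_rot: [-0.0, 0.984, -0.178, 0.0]
wrist_force: [-1.0, -0.1, 2.7]
gripper_width: 0.0229
```

```bash
python3 -c "
from h import *
s=bot.observe();print(s['clock'],s['position'],s['wrist_force'],s['torque'],s['gripper_width'])"
```

```text
9.8 [0.50657293 0.1523799  0.18942734] [-1.0336855  -0.07000234  2.68006794] [0.04349183 0.1522358  0.03556312] 0.022900153091073593
```

>>> drive_tool --pt "15 0 0 -0.025 0 0 0" --pt "15 0 0 -0.042 0 0 0"

```text
clock: 10.05
position: [0.5067, 0.1524, 0.1879]
ee_rot: [-0.0, 0.984, -0.178, 0.0]
wrist_force: [-1.6, -0.4, 7.5]
gripper_width: 0.0228
```

```bash
python3 r.py
```

```text
10.25 [0.5067 0.1524 0.188 ] [-0.8712 -0.1204  6.9216] [-0.0376  0.3126  0.0207]
```

>>> drive_tool --pt "15 0 0 -0.008 0 0 0" --pt "15 0 0 -0.008 0 0 0" --pt "15 0 0 -0.008 0 0 0" --pt "15 0 0 -0.008 0 0 0" --pt "15 0 0 -0.008 0 0 0" --pt "15 0 0 -0.008 0 0 0"

```text
clock: 11.0
position: [0.5067, 0.1524, 0.1878]
ee_rot: [-0.0, 0.984, -0.178, 0.0]
wrist_force: [-1.4, 0.1, 7.7]
gripper_width: 0.0233
```

```bash
python3 r.py
```

```text
11.2 [0.5067 0.1524 0.1878] [-1.085  -0.2778  7.1907] [0.0179 0.3351 0.0211]
```

>>> drive_tool --pt "15 0 0 -0.008 0 0 0" --pt "15 0 0 -0.008 0 0 0" --pt "15 0 0 -0.008 0 0 0" --pt "15 0 0 -0.008 0 0 0" --pt "15 0 0 -0.008 0 0 0" --pt "15 0 0 -0.008 0 0 0"

```text
clock: 11.95
position: [0.5067, 0.1524, 0.1876]
ee_rot: [-0.0, 0.984, -0.178, 0.0]
wrist_force: [-1.6, 0.0, 7.2]
gripper_width: 0.0234
```

```bash
python3 r.py
```

```text
12.15 [0.5067 0.1524 0.1875] [-1.4975 -0.0681  7.6419] [-0.0662  0.3386  0.0493]
```

>>> drive_tool --pt "15 0 0 0.015 0 0 0" --pt "15 0 0 0.03 0 0 0" --pt "15 0 0 0.045 0 0 0" --pt "15 0 0 0.06 0 0 0" --pt "15 0 0 0.065 0 0 0" --pt "15 0 0 0.065 0 0 0"

```text
clock: 12.9
position: [0.5065, 0.1523, 0.1894]
ee_rot: [-0.0, 0.984, -0.178, 0.0]
wrist_force: [0.3, 0.6, 3.0]
gripper_width: 0.023
```

```bash
python3 r.py
```

```text
13.1 [0.5065 0.1523 0.1894] [-0.0406  0.8222  3.0845] [ 0.2677 -0.0649 -0.0653]
```

>>> drive_tool --pt "15 0 0 0.015 0 0 0" --pt "15 0 0 0.03 0 0 0" --pt "15 0 0 0.035 0 0 0" --pt "15 0 0 0.035 0 0 0" --pt "15 0 0 0.035 0 0 0"

```text
clock: 13.72
position: [0.5064, 0.1523, 0.1907]
ee_rot: [-0.0, 0.984, -0.178, 0.0]
wrist_force: [1.3, 1.4, -0.5]
gripper_width: 0.023
```

```bash
python3 r.py
```

```text
13.925 [0.5064 0.1523 0.1908] [ 1.4033  1.7704 -0.3231] [ 0.4363 -0.3593  0.038 ]
```

>>> drive_tool --pt "15 0.01 0.012 0 0 0 0" --pt "15 0.015 0.02 0 0 0 0" --pt "15 0.015 0.02 0 0 0 0"

```text
clock: 14.3
position: [0.5064, 0.1524, 0.1906]
ee_rot: [0.001, 0.984, -0.178, -0.0]
wrist_force: [0.4, 0.8, -0.7]
gripper_width: 0.0231
```

```bash
python3 r.py
```

```text
14.5 [0.5065 0.1524 0.1906] [-0.0124 -0.3183 -0.1096] [-0.0444 -0.059  -0.0113]
```

Forces and moments are all near zero, so I'll release gradually.

>>> drive_tool --pt "26 0 0 0 0 0 0" --pt "30 0 0 0 0 0 0" --pt "40 0 0 0 0 0 0" --pt "50 0 0 0 0 0 0" --pt "60 0 0 0 0 0 0" --pt "60 0 0 0 0 0 0" --pt "60 0 0 0 0 0 0" --squeeze 20

```text
clock: 15.38
position: [0.5069, 0.153, 0.1908]
ee_rot: [0.0, 0.984, -0.178, 0.0]
wrist_force: [0.2, 0.3, -0.3]
gripper_width: 0.0602
```

```bash
python3 r.py
python3 - <<'E'
from h import *
a=snap("scene","pics/s5.png")
cv2.imwrite("pics/c5.png",cv2.resize(a[120:225,300:440],(700,525),interpolation=cv2.INTER_CUBIC))
E
```

```text
15.575 [0.5069 0.1529 0.1908] [ 0.3228 -0.229  -0.2009] [ 0.0143  0.0463 -0.003 ]
```

View pics/c5.png

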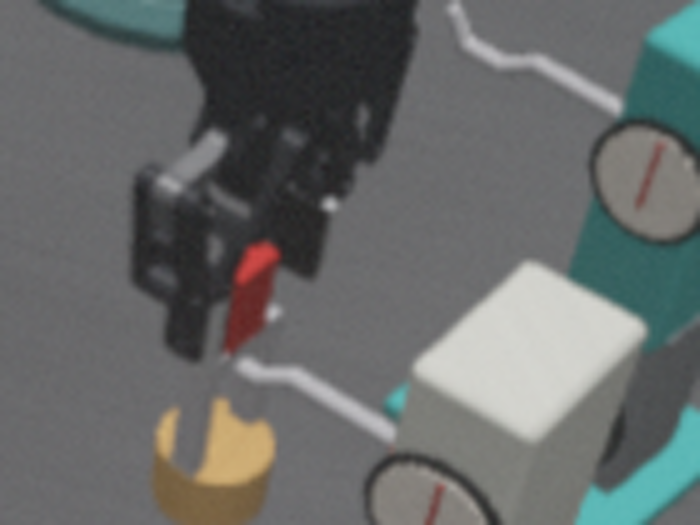

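The weight hangs with its tab free between the open fingers, tab at (252,295) and hook entering the window at (240,365). I'll retreat straight up.

>>> drive_tool --pt "60 0 0 0.15 0 0 0" --pt "60 0 0 0.5 0 0 0" --pt "60 0 0 1.2 0 0 0" --pt "60 0 0 2.2 0 0 0" --pt "60 0 0 3 0 0 0" --pt "60 0 0 3 0 0 0" --pt "60 0.5 -2 3 0 0 0" --pt "60 1 -4 3 0 0 0" --pt "60 1 -5 3 0 0 0" --pt "60 1 -5 3 0 0 0" --pt "60 1 -5 3 0 0 0" --pt "60 1 -5 3 0 0 0"

```text
clock: 17.12
position: [0.5466, -0.0445, 0.3106]
ee_rot: [-0.001, 0.984, -0.177, -0.0]
wrist_force: [0.7, 0.1, 0.0]
gripper_width: 0.0601
```

Run:
```python
from h import *
s=bot.observe();print(s["clock"],s["position"])
a=snap("scene","pics/s6.png")
for _ in range(8): b=bot.camera("scene")
b=b[:,:,::-1];print(cv2.absdiff(a,b)[150:235,300:380].astype(float).mean())
cv2.imwrite("pics/c6.png",np.hstack([cv2.resize(b[140:230,310:400],(400,400),interpolation=cv2.INTER_CUBIC),cv2.resize(b[100:300,140:340],(400,400))]))
```

```text
17.125 [ 0.54657994 -0.04447879  0.31061771]
1.3754411764705883
```

View pics/c6.png

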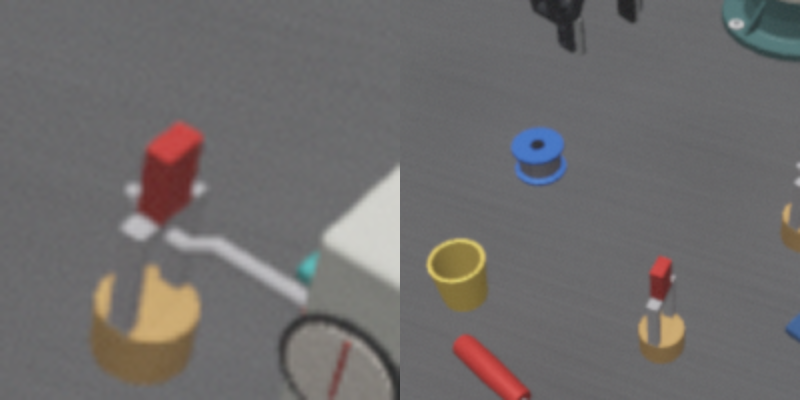

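The weight hangs on the hook with the tip showing beyond the bar at (133,190). The pot, reel, screwdriver and the other weight haven't moved. I'll let it settle for a moment and hand in.

>>> drive_tool --pt "60 0 0 0 0 0 0" --pt "60 0 0 0 0 0 0" --pt "60 0 0 0 0 0 0" --pt "60 0 0 0 0 0 0" --pt "60 0 0 0 0 0 0" --pt "60 0 0 0 0 0 0" --pt "60 0 0 0 0 0 0" --pt "60 0 0 0 0 0 0" --pt "60 0 0 0 0 0 0" --pt "60 0 0 0 0 0 0" --pt "60 0 0 0 0 0 0" --pt "60 0 0 0 0 0 0" --pt "60 0 0 0 0 0 0" --pt "60 0 0 0 0 0 0" --pt "60 0 0 0 0 0 0" --pt "60 0 0 0 0 0 0"

```text
clock: 19.58
position: [0.5469, -0.047, 0.3108]
ee_rot: [0.0, 0.984, -0.178, 0.0]
wrist_force: [0.6, -0.8, -0.4]
gripper_width: 0.0601
```

Run:
```python
from h import *
a=bot.camera("scene")[:,:,::-1];o=cv2.imread("pics/s6.png");
print(cv2.absdiff(a,o)[150:235,300:380].astype(float).mean(),cv2.absdiff(a,o)[300:380,300:400].astype(float).mean())
print(bot.finish_job(),bot.observe()["clock"])
```

```text
1.3615196078431373 1.3813333333333333
the job is handed in; nothing more can be done
the job is handed in; nothing more can be done
```

The check weight farthest to the robot's right is hanging still on the white balance's hook, and the job was handed in at about 20 s.

- **Hanging:** The first touch was about 4 mm too far in, against the rise of the hook. I lifted slightly, backed off, and reseated it; the outward side force then disappeared.
- **Tug:** The pull beyond the weight's own weight measured about 7 to 7.7 N for roughly 2 s, slightly under the asked 8 N and longer than a second. The total load on the hook was about 12.5 N.
- **Release:** I eased the pull off until the wrist forces and moments were near zero, then opened the fingers gradually and retreated straight up.
- **Last checks:** The final picture shows the tip beyond the bar and the weight hanging free. Comparing pictures about 2.5 s apart showed only camera noise. The reel, pot and screwdriver look unmoved by eye; I did not measure their positions.
- **Disagreement:** The two cameras differed by 5 to 8 mm on positions, so I used the middle of the two and corrected by feel.

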